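# Hold the stirrer's spring-return dial at its third click

### The job

A small amber bottle is standing in the way of the stirrer's boost dial: take it off the stirrer and stand it upright in the steel tray. Only then turn the spring-return dial clockwise by its post, past the first two clicks to the third (the three-dot mark, not on to the end stop), and finish with the gripper still holding it there against its spring. Do not tip the bottle over, and leave the beaker, the bowl and the other containers where they are.

Things in the scene. Friction and masses are not known exactly. Their poses are not given: they have to be found in the camera images.
- stirrer: Fixed bench stirrer: white box 240 (x) x 360 (y) mm, flat top 60 mm above the bench, blue strip on its -x face. Origin: centre of its underside, on the bench. On top: at +y a round white plate (124 mm across, centre x 0, y +105, top at 68 mm); at -y the dial (axis x 0, y -50 mm). Flat marks 100 mm from the dial's axis: a short line (rest), then clockwise one, two and three dots (9 mm each).
- dial_axis (a point): Point on the dial's vertical axis, at the stirrer's top face; axes parallel to the stirrer's.
- third_mark (a point): Centre of the three-dot mark on the stirrer's top face, 100 mm from the dial's axis: at the third click the post stands on the straight line from the axis to this mark.
- dial (a joint): Dial angle (rad), 0 at rest, growing clockwise seen from above. Clicks (detents, felt as dips in the torque) at 0.45, 0.90, 1.35; end stop at 1.62. Let go, it springs back to 0 from everywhere: the clicks do not hold it. Resisting torque: 0.25 N m near rest, 0.6 at the third click, up to 0.8 on the way (3 to 11 N at the post).
- post_top (a point): Top centre of the dial's upright round black post: 16 mm in diameter, centre 75 mm from the dial's axis, top 56 mm above the stirrer's top (116 above the bench). It stands at the end of a black bar 16 mm wide coming from the axis, top 17 mm above the stirrer's top, over a black disc 80 mm across of the same height. All turn as one; own x points outward along the bar.
- bottle: Small loose amber glass bottle, black cap, paper label, round, 48 mm in diameter, 85 mm tall, straight sides up to about 50 mm, 0.10 to 0.20 kg. Origin: centre of its underside; z up. Starts upright on the stirrer's top in the post's path near the three-dot mark, its axis 65 mm or more from the post's, so the dial cannot reach the third click.
- tray: Fixed open square steel tray 150 x 150 mm, walls 4 mm thick and 22 mm high, floor about 4 mm thick, empty, on the bench to the robot's right. Origin: centre of its underside; axes along its sides.
- beaker: Bystander: loose glass beaker, 66 mm in diameter, 85 mm tall, on the stirring plate. Origin: centre of its underside.
- mortar: Bystander: white ceramic mortar bowl, 100 mm in diameter, 55 mm tall, on the bench. Origin: centre of its underside.
- jar: Bystander: white plastic jar, 60 mm in diameter, 85 mm tall, on the bench. Origin: centre of its underside.
- spare: Bystander: larger amber bottle, 60 mm in diameter, 100 mm tall, on the bench. Origin: centre of its underside.
Things that resemble listed ones, but are neither listed nor needed, are in the scene too. Leave any red look-alike of the bottle alone.

How it is judged:
By the outcome, as a careful person would: the job done as asked, in the order asked, and still so for the second after the job is handed in, while the arm keeps its last pose, push and grip.
It also fails if it takes over 51 s, if anything falls off the work surface, if the arm or the gripper's body presses on something with over 40 N, if the wrist force passes 120 N, or if a joint passes its speed limit or range.

### The arm

A 6-joint arm with a two-finger parallel gripper is mounted at the origin on the work surface. World frame = base frame: x ahead of the robot, y to its left, z up, the work surface at z = 0. Lengths are in m, angles in rad, forces in N, time in s.
With the tool pointing down it reaches from about 0.35 to 0.975 m from the base axis. Payload 7.1 kg.
Tool frame: the origin (TCP) lies midway between the tips of the shut fingers; the grasp point (between the pads) lies 19 mm behind it; z points along the fingers, y is the line along which they close (so a half turn about z gives the same grasp; the last joint's range is limited). The gripper opens to 88 mm and grips with 3 to 60 N. Pads are 20 mm wide; open, the fingers measure 115 mm over their backs; the gripper's body (75 mm by 178 mm) begins 61 mm behind the grasp point.
Start: joints at [1.297, 0.423, 1.63, -0, 1.089, -0.019], TCP at [0.158, 0.605, 0.223] pointing down, gripper open.
Joint ranges: [-3, 3], [-0.9, 2.11], [0.09, 2.58], [-1.31, 4.45], [0.11, 2.69], [-2.54, 2.54]. Speed limits (rad/s): [2.39, 2.39, 3.01, 3.14, 3.14, 3.14].

### API

Orientations are given as a unit quaternion [w, x, y, z].
In Python, from station import move_pose, movel, movej, command_gripper, wait, inverse_kinematics, read_camera, camera_info, MotionError, job_done, get_time, get_joint_pos, get_qvel, get_effort, get_tcp_pos, get_ee_rot, get_ft_force, get_ft_torque, get_grip_width, get_finger_force gives the robot as it stands. Calls block until the motion is done:
- move_pose(position, orientation): joint-space move of the TCP to a pose.
- movel(position, frame=None, v=0.15, until_force=None): straight line of the TCP; frame=None keeps the orientation; v is the mean speed in m/s. With until_force (N) it stops when the force on the tool has changed by that much, and returns True; else False.
- movej(angles): joint-space move.
- command_gripper(opening): opening from 0.0 (shut) to 1.0 (fully open); the grip force is fixed at half the most; returns when the fingers have stopped.
- wait(seconds).
- inverse_kinematics(position, orientation): joint angles nearest the present ones, or None.
- read_camera(name): name is "side" or "top" or "wrist"; returns the picture (480x640x3 uint8, red, green, blue); there is no depth.
- camera_info(name): a dict with "intrinsics" (3x3 intrinsics, pixels), "T" (4x4, takes a point from camera to world coordinates); the wrist camera has in their place "tool_from_camera" (4x4, takes a point from camera to tool coordinates, whose origin is the TCP and whose axes are the flange's). Camera axes: x right, y up, looking along -z (the intrinsics and any distortion apply to the point x, -y, -z); pixel columns grow to the right and rows downward; lengths in m; the calibration is good to about 2 mm. A picture is of the moment at which its call begins: read the wrist's pose just before it. camera_info takes no time and is no camera call.
A pose or a line that the arm cannot do raises MotionError and nothing moves.
- job_done(): hands the job in; it is judged then, once.
Readings, each from a call of its own:
- get_time(): time.
- get_joint_pos(): joint angles.
- get_qvel(): joint speeds.
- get_effort(): joint torques, N m.
- get_tcp_pos(): TCP position.
- get_ee_rot(): TCP orientation.
- get_ft_force(): force on the tool from outside, world axes, zero at the start.
- get_ft_torque(): the same for the moment, N m.
- get_grip_width(): opening from 0.0 (shut) to 1.0 (fully open).
- get_finger_force(): force on a finger pad.
Only numpy, scipy, OpenCV 4.12 (cv2) and the standard library are available. Lean on these libraries where they do the work, as an engineer would, in place of code of your own. Each camera call takes 0.05 s, during which the arm holds its last target. There are 200 camera calls.

## Working session

There is one attempt and no reset: what is moved stays moved. The work goes in short steps, each a Python script; the robot and the scene stay as the last script left them, time stands still between calls to the robot, and variables do not carry over. Pictures are saved under pics/ and viewed, at most 10 in all, crops included, and the job is handed in when it is done.

```bash
mkdir -p pics; ls; python3 - <<'E'
from station import *
import cv2,numpy as np
for n in("top","side"):
    im=read_camera(n);cv2.imwrite(f"pics/{n}0.png",im[...,::-1])
    i=camera_info(n);print(n,i)
print(camera_info("wrist"),get_time(),get_tcp_pos(),get_ee_rot())
E
```

```text
pics
top {'intrinsics': array([[536.79737943,   0.        , 319.44945712],
       [  0.        , 536.79737943, 248.72446301],
       [  0.        ,   0.        ,   1.        ]]), 'T': array([[-0.02560462,  0.98900779, -0.14562965,  0.42655574],
       [-0.99965164, -0.02626408, -0.0026072 ,  0.03622195],
       [-0.00640337,  0.14551216,  0.98933574,  1.27234386],
       [ 0.        ,  0.        ,  0.        ,  1.        ]])}
side {'intrinsics': array([[454.23078273,   0.        , 318.75703653],
       [  0.        , 454.23078273, 243.87475169],
       [  0.        ,   0.        ,   1.        ]]), 'T': array([[ 0.77721422,  0.44128719, -0.44855733,  0.08250824],
       [-0.6290583 ,  0.56185591, -0.53721838, -0.62046085],
       [ 0.01495699,  0.69970248,  0.71427777,  0.96374036],
       [ 0.        ,  0.        ,  0.        ,  1.        ]])}
{'intrinsics': array([[419.53492664,   0.        , 322.81690881],
       [  0.        , 419.53492664, 231.87489935],
       [  0.        ,   0.        ,   1.        ]]), 'tool_from_camera': array([[-7.74943590e-04,  9.63103116e-01,  2.69131544e-01,
         7.36613110e-02],
       [ 9.99999662e-01,  8.20496295e-04, -5.67722742e-05,
        -1.36023571e-04],
       [-2.75498989e-04,  2.69131409e-01, -9.63103426e-01,
        -1.62141598e-01],
       [ 0.00000000e+00,  0.00000000e+00,  0.00000000e+00,
         1.00000000e+00]])} 0.1 [0.15734239 0.6043552  0.22199162] [-1.05435875e-04  1.27036407e-01  9.91897822e-01 -6.71539122e-04]
```

View pics/top0.png

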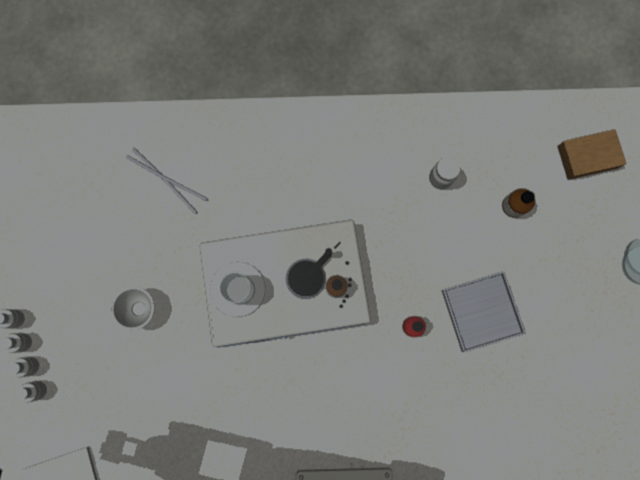

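View pics/side0.png

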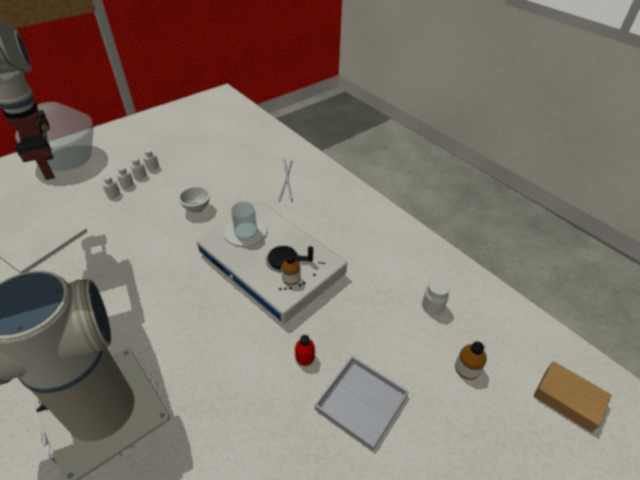

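The amber bottle on the stirrer is at top (337,286). It could be confused with the red look-alike at (414,326) or the larger amber spare at (521,201). I choose the one on the stirrer. The tray centre is near (484,311) and the dial post near (327,252).

```bash
cat > h.py <<'E'
from station import *
import cv2,numpy as np
from scipy.spatial.transform import Rotation as R
def q2R(q): return R.from_quat(np.asarray(q)[[1,2,3,0]]).as_matrix()
def wristT():
    T=np.eye(4);T[:3,:3]=q2R(get_ee_rot());T[:3,3]=get_tcp_pos()
    return T@camera_info("wrist")["tool_from_camera"]
def ray(uv,z,K,T):
    uv=np.atleast_2d(np.asarray(uv,float));n=np.c_[uv,np.ones(len(uv))]@np.linalg.inv(K).T
    d=(n*[1,-1,-1])@T[:3,:3].T;o=T[:3,3]
    return (o+d*((z-o[2])/d[:,2])[:,None])[:,:2]
def proj(p,K,T):
    c=(np.atleast_2d(p)-T[:3,3])@T[:3,:3];c=c*[1,-1,-1];c=c@K.T;return c[:,:2]/c[:,2:]
def down(yaw): # tool down, tool y (closing line) at angle yaw from world x... x=tool x dir
    c,s=np.cos(yaw),np.sin(yaw)
    m=np.array([[s,c,0],[-c,s,0],[0,0,-1.]]); q=R.from_matrix(m).as_quat();return q[[3,0,1,2]]
E
python3 - <<'E'
from h import *
i=camera_info("top");K,T=i["intrinsics"],i["T"]
print("stirrer corners",ray([(201,243),(354,221),(369,324),(216,346)],.06,K,T))
print("disc",ray((306,279),.077,K,T),"post top",ray((328,252),.116,K,T))
print("bottle cap",ray((337,285),.145,K,T),"dots",ray([(338,245),(347,263),(349,281),(344,301)],.06,K,T))
print("tray corners top",ray([(443,291),(505,273),(524,332),(464,350)],.022,K,T))
print("red",ray((416,326),.0,K,T),"spare",ray((521,201),.05,K,T),"jar",ray((447,172),.05,K,T))
print("toolx,tooly",q2R(get_ee_rot()))
im=cv2.imread("pics/top0.png")[200:360,190:390];cv2.imwrite("pics/c1.png",cv2.resize(im,(750,600),interpolation=cv2.INTER_CUBIC))
E
```

```text
stirrer corners [[ 0.62545582  0.31019928]
 [ 0.66731543 -0.04164972]
 [ 0.43204761 -0.0669558 ]
 [ 0.39230724  0.27525065]]
disc [[0.53500729 0.07113943]] post top [[0.5890759  0.02086071]]
bottle cap [[0.51449544 0.00429663]] dots [[ 0.61248473 -0.00317065]
 [ 0.57056033 -0.02234972]
 [ 0.52946868 -0.02551516]
 [ 0.48470308 -0.01275782]]
tray corners top [[ 0.50371067 -0.24497558]
 [ 0.54186969 -0.39187979]
 [ 0.40491531 -0.42509064]
 [ 0.36780493 -0.28495583]]
red [[ 0.42485759 -0.1819249 ]] spare [[ 0.70622103 -0.43216554]] jar [[ 0.78051551 -0.26452924]]
toolx,tooly [[-9.67723480e-01  2.52014129e-01 -3.79783063e-04]
 [ 2.52014412e-01  9.67722601e-01 -1.30540800e-03]
 [ 3.85433948e-05 -1.35898477e-03 -9.99999076e-01]]
```

View pics/c1.png

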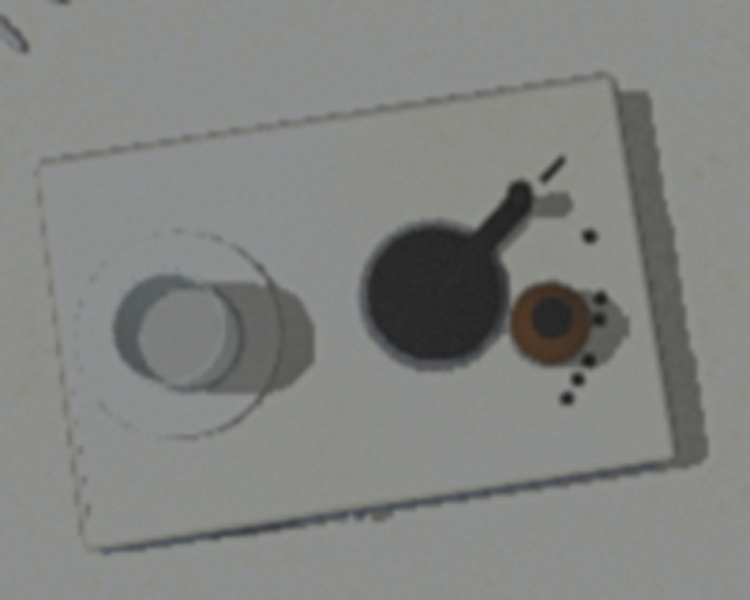

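The enlarged crop shows the amber bottle (cap at 550,317 in the crop) blocking the two- and three-dot marks. The disc is at (434,294), the post at (519,190), and the third mark at (578,380). The rough angles agree: rest −43°, third mark −121°. Next I'll take a close wrist view.

```bash
python3 - <<'E'
from h import *
move_pose([0.60,0.0,0.28],down(np.radians(75.4)))
T=wristT();K=camera_info("wrist")["intrinsics"]
im=read_camera("wrist")[...,::-1];cv2.imwrite("pics/w1.png",im);np.save("w1T.npy",T)
print(get_time(),get_tcp_pos(),get_joint_pos())
for n,p in dict(axis=[.535,.071,.06],bottle=[.514,.004,.145],post=[.589,.021,.116],third=[.485,-.013,.06]).items(): print(n,proj(p,K,T))
E
```

```text
Traceback (most recent call last):
  File "h.py", line 16, in down
    m=np.array([[s,c,0],[-c,s,0],[0,0,-1.]]); q=R.from_matrix(m).as_quat();return q[[3,0,1,2]]
                                                ~~~~~~~~~~~~~^^^
  File "scipy/spatial/transform/_rotation.pyx", line 1143, in scipy.spatial.transform._rotation.Rotation.from_matrix
ValueError: Non-positive determinant (left-handed or null coordinate frame) in rotation matrix 0: [[ 0.96770917  0.25206936  0.        ]
 [-0.25206936  0.96770917  0.        ]
 [ 0.          0.         -1.        ]].
```

Tool x should be y×z = (−s, c), so I'll fix that.

```bash
sed -i 's/\[\[s,c,0\],\[-c,s,0\]/[[-s,c,0],[c,s,0]/' h.py; python3 - <<'E'
from h import *
move_pose([0.60,0.0,0.28],down(np.radians(75.4)))
T=wristT();K=camera_info("wrist")["intrinsics"]
im=read_camera("wrist")[...,::-1];cv2.imwrite("pics/w1.png",im);np.save("w1T.npy",T)
print(get_time(),get_tcp_pos(),get_joint_pos())
for n,p in dict(axis=[.535,.071,.06],bottle=[.514,.004,.145],post=[.589,.021,.116],third=[.485,-.013,.06]).items(): print(n,proj(p,K,T))
E
```

```text
2.8083 [0.59998607 0.00084433 0.27995575] [-1.84899403e-02  3.27018717e-01  1.63383610e+00  1.30108709e-04
  1.18080426e+00 -1.33566651e+00]
axis [[381.99097989 106.49685475]]
bottle [[295.49443049  98.78307771]]
post [[344.28903998 191.27551216]]
third [[273.42966943  73.25703293]]
```

View pics/w1.png

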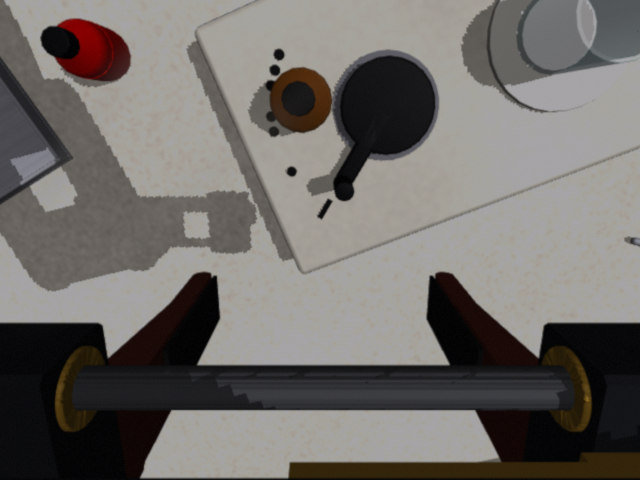

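The wrist view shows the bottle at (300,100), with its cap at (298,97), and the disc at about (387,103). The post top is at (344,188). The three dots are at (279,54), (275,70) and (270,86), and the rest line is at (325,209). Next I'll measure these with masks.

```bash
python3 - <<'E'
from h import *
T=np.load("w1T.npy");K=camera_info("wrist")["intrinsics"]
im=cv2.imread("pics/w1.png");hsv=cv2.cvtColor(im,cv2.COLOR_BGR2HSV);g=im.max(2)
def comps(m,a0,a1,box):
    n,l,s,c=cv2.connectedComponentsWithStats(m.astype(np.uint8))
    return [(c[i].round(1),s[i][4],i,l) for i in range(1,n) if a0<s[i][4]<a1 and box[0]<c[i][0]<box[1] and box[2]<c[i][1]<box[3]]
dk=g<60; dk[250:]=0
for c,a,i,l in comps(dk,20,20000,(250,450,30,230)):
    z=.077 if a>3000 else .06
    print("dark",c,a,ray(c,z,K,T))
    if a>3000:
        m=(l==i).astype(np.uint8); o=cv2.morphologyEx(m,cv2.MORPH_OPEN,np.ones((31,31)))
        o=cv2.morphologyEx(m,cv2.MORPH_OPEN,cv2.getStructuringElement(cv2.MORPH_ELLIPSE,(41,41)))
        cn=max(cv2.findContours(o,0,1)[0],key=len);e=cv2.fitEllipse(cn);print("disc",e,ray(e[0],.077,K,T), "diam", np.linalg.norm(np.diff(ray([(e[0][0]-e[1][0]/2,e[0][1]),(e[0][0]+e[1][0]/2,e[0][1])],.077,K,T),axis=0)))
am=(hsv[...,0]<20)&(hsv[...,1]>120)&(g>40); am[:,:260]=0;am[:,340:]=0;am[160:]=0
cap=dk.copy();cap[:,:283]=0;cap[:,318:]=0;cap[:80]=0;cap[118:]=0
am=cv2.morphologyEx((am|cap).astype(np.uint8),cv2.MORPH_OPEN,cv2.getStructuringElement(cv2.MORPH_ELLIPSE,(9,9)))
cn=max(cv2.findContours(am,0,1)[0],key=len);e=cv2.fitEllipse(cn)
print("bottle outline",e,ray(e[0],.11,K,T), "px48mm@.11",.048*419.5/(T[2,3]-.11))
n=max(comps(cap,100,9000,(0,640,0,480)),key=lambda x:x[1]);print("cap",n[0],n[1],ray(n[0],.145,K,T))
print("posttop",ray((344,188),.116,K,T))
print("corners",ray([(197,32),(304,271)],.06,K,T),"cam",T[:3,3])
E
```

```text
dark [278.6  54.2] 79 [[ 0.47157643 -0.00449588]]
dark [380.8 113.1] 8769 [[0.53964457 0.06658814]]
disc ((385.0115966796875, 105.66057586669922), (94.70574188232422, 102.38961791992188), 46.016883850097656) [[0.53469838 0.07127311]] diam 0.07894231579134017
dark [274.5  69.8] 78 [[ 0.48257053 -0.0113335 ]]
dark [293.4 104.8] 1591 [[ 0.51416936 -0.00344437]]
dark [273.4 131. ] 73 [[ 0.53110923 -0.02659416]]
dark [291.3 171. ] 62 [[ 0.5691479  -0.02084077]]
dark [324.4 208.6] 92 [[ 6.10540360e-01 -4.92624361e-04]]
bottle outline ((300.5511169433594, 99.30864715576172), (59.49584197998047, 62.7650146484375), 165.88182067871094) [[0.51360041 0.00580971]] px48mm@.11 60.636535279925745
cap [297.9  99.2] 993 [[0.51466788 0.00550047]]
posttop [[0.58642117 0.02139976]]
corners [[ 0.43791464 -0.0655897 ]
 [ 0.66551135 -0.03519227]] cam [0.52864678 0.0191436  0.44207702]
```

The marks fit the 100 mm radius and the 0.45 rad spacing with the axis at (0.5356, 0.0732), rest at −44.6° and third at −122°. The bottle is at (0.514, 0.0057). Grasping it now.

```bash
python3 - <<'E'
from h import *
q=down(np.radians(73));b=[.5139,.0057]
command_gripper(1.0)
move_pose(b+[.24],q)
print(movel(b+[.12],v=.15),movel(b+[.083],v=.06,until_force=6))
print(get_time(),get_tcp_pos(),get_ft_force())
command_gripper(0.0)
print("w",get_grip_width()*88,get_finger_force())
movel(b+[.12],v=.05);movel(b+[.25],v=.2)
print(get_time(),"w",get_grip_width()*88,get_finger_force(),get_ft_force())
T=wristT();im=read_camera("wrist")[...,::-1];cv2.imwrite("pics/w2.png",im)
E
```

```text
False False
5.2083 [0.51395432 0.00568811 0.08291199] [0.27361952 0.42872212 0.74325039]
w 47.429859830289956 30.000160499475896
7.6083 w 47.69006473791096 29.999645766802132 [ 0.16487027  0.15054628 -1.22034298]
```

View pics/w2.png

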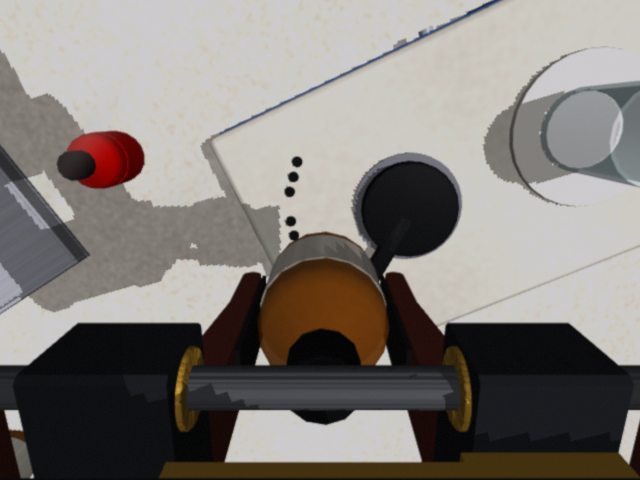

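The bottle is held upright between the pads at about (322,330). The three-dot mark is at (293,177) and the dial is undisturbed. Now placing the bottle in the tray.

```bash
python3 - <<'E'
from h import *
t=[.4546,-.3367]
move_pose(t+[.22],down(np.radians(104.6)))
movel(t+[.045],v=.2)
print(movel(t+[.024],v=.03,until_force=4),get_tcp_pos(),get_ft_force())
command_gripper(0.8)
print(get_time(),get_grip_width())
movel(t+[.07],v=.05);movel(t+[.24],v=.2)
im=read_camera("wrist")[...,::-1]
s=read_camera("side")[...,::-1][240:460,260:520]
cv2.imwrite("pics/p3.png",np.hstack([cv2.resize(im,(400,300)),cv2.resize(s,(354,300))]))
print(get_time())
E
```

```text
True [ 0.45448393 -0.33665555  0.02681425] [0.21543534 0.881906   3.30247466]
11.1583 0.8029528293639808
13.275
```

View pics/p3.png

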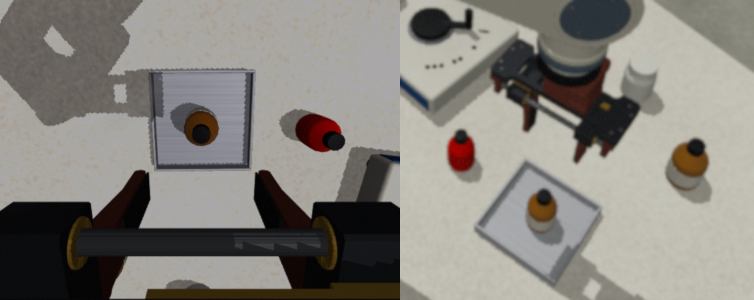

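The bottle stands upright mid-tray (side crop at 541,212; wrist crop at 202,127), and the red one is untouched. Next I'll check the arc's IK, then grip the post.

```bash
cat >> h.py <<'E'
A=np.array([.5356,.0732]);R0=np.radians(-44.6)
def post(th,r=.075,z=.082,off=np.pi/2):
    a=R0-th;return [A[0]+r*np.cos(a),A[1]+r*np.sin(a),z],down(a+off)
E
python3 - <<'E'
from h import *
for off in(np.pi/2,-np.pi/2):
    for th in(0,.7,1.35):
        j=inverse_kinematics(*post(th,off=off));print(off,th,None if j is None else np.round(j,2))
print(get_joint_pos())
p,q=post(0)
move_pose(p[:2]+[.20],q)
K=camera_info("wrist")["intrinsics"]
command_gripper(.6)
T=wristT();im=read_camera("wrist")[...,::-1];cv2.imwrite("pics/w4.png",im);np.save("w4T.npy",T)
print(get_time(),get_joint_pos(),"pred post",proj(p[:2]+[.116],K,T),"third",proj([A[0]+.1*np.cos(R0-1.35),A[1]+.1*np.sin(R0-1.35),.06],K,T))
E
```

```text
1.5707963267948966 0 [ 0.01  0.56  1.79 -0.    0.79 -0.78]
1.5707963267948966 0.7 [-0.02  0.51  1.9  -0.    0.73 -0.12]
1.5707963267948966 1.35 [-0.    0.46  2.   -0.    0.68  0.55]
-1.5707963267948966 0 [ 0.01  0.56  1.79 -0.    0.79  2.36]
-1.5707963267948966 0.7 None
-1.5707963267948966 1.35 None
[-6.58549725e-01  3.18748838e-01  1.74837156e+00  4.08618448e-05
  1.07858476e+00 -2.48419268e+00]
15.3333 [ 1.44803357e-02  3.98143315e-01  1.72873513e+00 -2.29140700e-05
  1.01463959e+00 -7.77755524e-01] pred post [[323.25015952 239.14821641]] third [[185.09171012 144.63401744]]
```

View pics/w4.png

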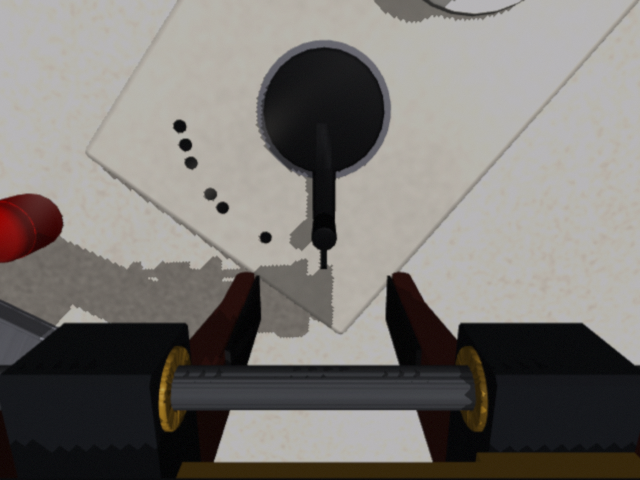

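The post top is at (323,238) against a predicted (323,239), and the middle dot of the third mark is at (186,145) against a predicted (185,145). The axis is confirmed, so I'll descend, grip and turn.

```bash
python3 - <<'E'
from h import *
p,q=post(0)
movel(p[:2]+[.13],v=.15)
print(movel(p,v=.05,until_force=6),get_tcp_pos())
command_gripper(0.0)
print(get_time(),"w",get_grip_width()*88,get_finger_force(),get_ft_force())
def tang(th):
    a=R0-th;return get_ft_force()[:2]@[-np.sin(a),np.cos(a)]  # spring pulls ccw (+)
for th in list(np.arange(.15,1.3,.15))+[1.35]:
    p,q=post(th);movel(p,frame=q,v=.05)
    print(round(th,2),"ft",round(float(tang(th)),2),np.round(np.array(get_tcp_pos())-p,4),round(get_grip_width()*88,1))
wait(.3);print(get_time(),get_ft_force(),get_ft_torque(),get_finger_force())
s=read_camera("top")[...,::-1][200:360,190:390];w=read_camera("wrist")[...,::-1];np.save("w5T.npy",wristT())
cv2.imwrite("pics/w5.png",np.hstack([cv2.resize(w,(400,300)),cv2.resize(s,(375,300))]))
E
```

```text
False [0.58927539 0.02054575 0.08227889]
17.725 w 15.472014373696336 29.999817609786987 [ 0.72799979  1.83475077 -0.4518608 ]
0.15 ft 4.05 [0.0005 0.0004 0.0001] 15.4
0.3 ft 2.45 [0.0002 0.0002 0.    ] 15.2
0.45 ft 4.28 [0.0006 0.0003 0.0001] 15.7
0.6 ft 5.19 [0.0011 0.0004 0.0001] 15.6
0.75 ft 3.58 [0.0007 0.0003 0.0001] 15.3
0.9 ft 3.43 [0.0012 0.0001 0.0001] 15.5
1.05 ft 5.84 [ 0.0018 -0.0001  0.0002] 15.8
1.2 ft 3.95 [ 0.0011 -0.0001  0.0001] 15.4
1.35 ft 4.84 [ 0.0013 -0.0003  0.0001] 15.5
21.4 [ 5.52116438 -0.07334197 -5.19646957] [-0.06477912 -0.71292015  0.19520168] 29.999088943004608
```

View pics/w5.png

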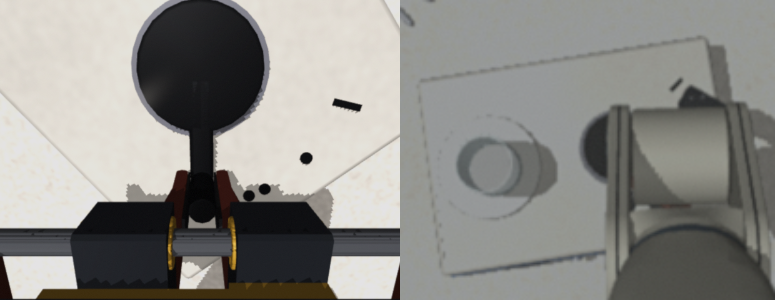

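The gripper is holding the post. The bar runs straight from the disc centre (200,65) to the post (202,205) in the wrist half. The lag is about 1.3 mm, so I'll trim it and check the bar angle from the picture.

```bash
python3 - <<'E'
from h import *
p,q=post(1.368);movel(p,frame=q,v=.02);wait(.3)
t=np.array(get_tcp_pos())[:2]-A;print("tcp angle",R0-np.arctan2(t[1],t[0]),"r",np.hypot(*t),get_ft_force(),get_finger_force(),get_grip_width()*88)
T=wristT();K=camera_info("wrist")["intrinsics"];im=read_camera("wrist");g=im.max(2)
for r in(225,235,245,255):
    row=np.where(g[r,290:360]<60)[0]+290
    e=ray([(row.min(),r),(row.max()+1,r)],.077,K,T);m=e.mean(0)-A
    print(r,row.min(),row.max(),"width",np.linalg.norm(e[1]-e[0]),"ang",R0-np.arctan2(m[1],m[0]),"rad",np.hypot(*m))
print(get_time())
E
```

```text
tcp angle 1.3484022315531554 r 0.0745889822878637 [ 5.56939552  0.3150383  -4.73339648] 29.999061226844788 15.539231093023636
225 304 340 width 0.015251269080471083 ang 1.340804355750982 rad 0.04479526766249527
235 304 340 width 0.015353189521737146 ang 1.3428546828971784 rad 0.04908338263492483
245 305 340 width 0.01503878563034524 ang 1.340689044764305 rad 0.053433928587942936
255 305 340 width 0.015140647886105085 ang 1.3424606405607644 rad 0.05783862608971993
22.1
```

```bash
python3 -c "
from station import *
print(job_done(),get_time())"
```

```text
the job is handed in; nothing more can be done
the job is handed in; nothing more can be done
```

The job is handed in: the amber bottle stands upright in the steel tray, and the gripper is holding the dial at the third click (measured about 1.345 rad, target 1.35), at about 22 s of the 51 s allowed.

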